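Swap modules on the test jig and hold the amplifier in its corner

ROBOT

A 6-joint arm with a two-finger parallel gripper is mounted at the origin on the work surface. World frame = base frame: x ahead of the robot, y to its left, z up, the work surface at z = 0. Lengths are in m, angles in degrees, forces in N, time in s.
With the tool pointing down it reaches from about 0.25 to 0.725 m from the base axis. Payload 9.7 kg.
Tool frame: the origin (TCP) lies midway between the tips of the shut fingers; the grasp point (between the pads) lies 19 mm behind it; z points along the fingers, y is the line along which they close (so a half turn about z gives the same grasp; the last joint's range is limited). The gripper opens to 85 mm and grips with 20 to 120 N. Pads are 22 mm wide; open, the fingers measure 114 mm over their backs; the gripper's body (76 mm by 85 mm) begins 54 mm behind the grasp point. The pads swing forward as they close: fully open they stand 13 mm farther back than shut.
Start: joints at [-72.594, 4.979, 10.078, 95.1, 0, 90], TCP at [0.165, -0.525, 0.231] pointing down, gripper open.
Joint ranges: [-179.16, 179.16], [-48.56, 103.87], [-65.8, 70.77], [-126.05, 130.52], [-82.76, 87.17], [-180, 180]. Speed limits (degrees/s): [127.2, 127.2, 147.25, 180, 180, 180].

INTERFACE

Orientations are given as [roll, pitch, yaw] about the fixed x, y, z axes, in that order (R = Rz(yaw) Ry(pitch) Rx(roll)).
In Python, from workcell import bot gives the robot as it stands.
- The arm moves only by the shell command python3 -m crank 'ROWS' [FORCE]. ROWS is JSON, a list of rows, each an object with "gripper": the finger opening in mm, from 0 to 85.4; "travel": the shift along the tool's x, y, z in mm, a list of three; "twist": the turn, a rotation vector about the tool's x, y, z in rad, a list of three. In form: [{"gripper": gripper, "travel": [tx, ty, tz], "twist": [rx, ry, rz]}, ...]. A call has 1 to 12 rows; each row shifts and turns the commanded pose from where the row before left it, along the tool's axes as they then stand; what a row does not reach is not made up. A row lasts 1/8 s, in which the tool goes at most 62.5 mm and 10.7 degrees, less where a joint would pass 70% of its speed; a pose out of reach is approached as far as the arm can. A call is refused whole if a number of a shift passes 62.5 or a number of a turn 0.188, either way. A call with a gripper value outside its range is refused whole. The fingers move at their own pace and stop on an object; FORCE is the grip in N (left out, the last holds). Time passes only in rows, so rows that do not move let the fingers close. It gives the time, the measured TCP pose, the force, the opening and the grip force at its end, in the units of the state.
- bot.get_obs(): the state, without advancing time (a new reading comes with each control period).
- bot.camera(name): name is "side" or "top"; returns the picture (384x512x3 uint8, red, green, blue); there is no depth.
- bot.calibration(name): a dict with "vfov" (degrees; the focal length in pixels is half the picture's height over the tangent of half this angle, whatever the lens; pixels are square), "cx", "cy" (the principal point, pixels), "camera_from_world" (4x4, takes a point from world to camera coordinates). Camera axes: x right, y down, z forward; pixel columns grow to the right and rows downward; lengths in m; the calibration is good to about 2 mm. A picture is of the moment at which its call begins. calibration takes no time and is no camera call.
- bot.job_done(): hands the job in; it is judged then, once.
The state is a dict: "time": time; "q": joint angles; "qd": joint speeds; "joint_efforts": joint torques, N m; "ee_pos": TCP position; "tcp_rot": TCP orientation; "wrist_force": force on the tool from outside, world axes, zero at the start; "torque": the same for the moment, N m; "opening": finger opening in m; "grasp_force": force on a finger pad.
Only numpy, scipy, OpenCV 4.12 (cv2) and the standard library are available. Lean on these libraries where they do the work, as an engineer would, in place of code of your own. Each camera call takes 0.05 s, during which the arm holds its last target. There are 200 camera calls.

TASK

Swap the two radio modules: first take the smooth box with the two round sockets off the metal test jig, stand it upright on the thin bench mat and let go of it, then bring the finned amplifier from the mat to the jig. Set the amplifier flat on the jig plate and press it square into the corner, one long side against the long stop bar and one end against the short bar, and finish still holding it there, firmly pressed against both bars at once. Leave the microphone, the bottle and the parts tray where they are.

Things in the scene. Friction and masses are not known exactly. Their poses are not given: they have to be found in the camera images.
- jig: Test jig: bare aluminium plate 180 x 180 x 6 mm, fixed to the table, lying flat but turned by a varying yaw. Origin at the centre of its underside (on the table); plate top 6 mm above. x and y run along its edges. Two rigid steel stop bars, 16 mm high, stand on it along its +x and +y sides and form a corner with a 10 mm gap between them at the corner. Plate and bars are polished and slick (friction about 0.2), so a module slides on them easily.
- long_bar: Long stop bar on the jig, 130 mm along jig x, 12 mm thick, 16 mm high, rigid. Origin at its centre, 5 mm towards -x and 76 mm towards +y from the jig's centre. Its inner face (the one that faces jig -y) lies at jig y = +70 mm.
- short_bar: Short stop bar on the jig, 60 mm along jig y, 12 mm thick, 16 mm high, rigid. Origin at its centre, 76 mm towards +x and 30 mm towards +y from the jig's centre. Its inner face (the one that faces jig -x) lies at jig x = +70 mm.
- corner (a point): Point on the top of the jig plate where the planes of the two bars' inner faces meet: jig x = +70, y = +70, z = +6 mm. The amplifier seated in the corner has its origin 50 mm towards jig -x and 25 mm towards jig -y from here. Axes as the jig's.
- mat: Flat blue-grey mat 200 (x) x 250 (y) x 4 mm fixed on the table, top 4 mm above it. Origin at the centre of its underside. The amplifier stands at first on its -y half; its +y half is free.
- amp: Finned amplifier module: dark grey metal block 100 (x) x 50 (y) x 54 mm high, its upper 18 mm cut into six lengthwise cooling fins, the outer two flush with the sides; flat sides and ends. Loose, rigid, 0.28 to 0.52 kg. Origin at the centre of its underside, x along its length, z up. Can be gripped across its 50 mm width; gripped with the fingertips more than 16 mm above its underside they pass over the stop bars.
- filter: Smooth filter box: dark grey metal block 84 (x) x 44 (y) x 54 mm high with two round metal sockets 13 mm high on top, so 67 mm in all. Loose, rigid, about 0.35 kg. Origin at the centre of its underside, x along its length, z up. It stands at first on the jig plate, roughly in line with the jig, near the corner but touching neither bar.
- mic: Desk microphone on a round foot 70 mm across, 141 mm high; stands at the left of the work, to be left alone. Origin under the foot.
- bottle: Small closed bottle 62 mm across, 170 mm high; stands at the right of the work, to be left alone. Origin at the centre of its underside.
- tray: Empty plastic parts tray 100 x 180 x 40 mm high beyond the work, to be left alone. Origin at the centre of its underside.
Mind the look-alikes: they are no part of the job. What is shaped like the filter but red is not meant.

How it is judged (in metres and radians):
On the way, in this order (a step that is already met when the one before it is completed fails the run):
1. the socketed filter box stands on the mat and is let go (x of filter in the frame of mat between -0.1 and 0.1 m and y of filter in the frame of mat between -0.125 and 0.125 m and z of filter in the frame of mat between 0 and 0.008 m and angle between filter's own z axis and vertical below 0.1 rad and contact force between each of the arm, the fingers and filter below 0.1 N and linear speed of filter below 0.02 m/s), for 0.2 s.
2. the finned amplifier sits in the jig's corner, held pressed against both bars (x of amp in the frame of jig between 0 and 0.03 m and y of amp in the frame of jig between 0.03 and 0.055 m and z of amp in the frame of jig between 0.002 and 0.01 m and angle between the x axis of amp and the x axis of jig, either way round below 0.04 rad and angle between amp's own z axis and vertical below 0.05 rad and contact force between amp and long_bar above 2 N and contact force between amp and short_bar above 2 N and contact force between the fingers and amp above 1 N and linear speed of amp below 0.01 m/s), for 0.2 s.
At the end, for the whole second after the job is handed in: Amplifier flat on the jig plate (4 mm, 0.05 rad), square (0.04 rad), over 2 N on each bar, still, fingers pressing it (over 1 N); filter box upright (0.1 rad) on the mat, its centre over the mat, at rest, untouched by the robot (all of step 1 and all of step 2); the arm keeps its last pose, push and grip.
It fails at once if the desk microphone was moved more than 4 cm or tipped (distance of mic from where it was at the start of the episode above 0.04 m or angle between mic's own z axis and vertical above 0.35 rad).
It fails at once if the water bottle was moved more than 4 cm or tipped (distance of bottle from where it was at the start of the episode above 0.04 m or angle between bottle's own z axis and vertical above 0.35 rad).
It fails at once if the parts tray was moved more than 4 cm or tipped (distance of tray from where it was at the start of the episode above 0.04 m or angle between tray's own z axis and vertical above 0.35 rad).
It also fails if it takes over 70 s, if anything falls off the work surface, if the arm or the gripper's body presses on something with over 40 N, if the wrist force passes 120 N, or if a joint passes its speed limit or range.

## Working session

There is one attempt and no reset: what is moved stays moved. The work goes in short steps, Python scripts to look and compute and a shell command to move; the robot and the scene stay as the last step left them, time stands still between calls to the robot, and variables do not carry over. Pictures are saved under pics/ and viewed, at most 10 in all, crops included, and the job is handed in when it is done.

```bash
ls; mkdir -p pics
python3 - <<'E'
from workcell import bot
import cv2,numpy as np
for n in("top","side"):
    im=bot.camera(n); cv2.imwrite(f"pics/{n}0.png",im[:,:,::-1])
    c=bot.calibration(n);print(n,c["vfov"],c["cx"],c["cy"]);print(np.round(c["camera_from_world"],3), {k:v for k,v in c.items() if k not in("camera_from_world",)})
print(bot.get_obs())
E
```

```text
pics
top 53.40415788896344 258.7069995957183 190.5514476527153
[[ 1.000e-02 -1.000e+00 -1.000e-03  5.000e-03]
 [-9.940e-01 -1.000e-02 -1.050e-01  6.510e-01]
 [ 1.050e-01  2.000e-03 -9.940e-01  1.325e+00]
 [ 0.000e+00  0.000e+00  0.000e+00  1.000e+00]] {'vfov': 53.40415788896344, 'cx': 258.7069995957183, 'cy': 190.5514476527153}
side 56.82061301208862 254.30250211079272 193.5058793513727
[[-0.87  -0.494  0.015  0.582]
 [-0.363  0.618 -0.697  0.276]
 [ 0.335 -0.612 -0.717  1.095]
 [ 0.     0.     0.     1.   ]] {'vfov': 56.82061301208862, 'cx': 254.30250211079272, 'cy': 193.5058793513727}
{'time': 0.1, 'q': array([-7.25935428e+01,  5.00746302e+00,  1.00397113e+01,  9.50992446e+01,
       -1.24348964e-04,  8.99988196e+01]), 'qd': array([-0.01396717, -0.12338044,  0.12423013, -0.01581129,  0.08181411,
       -0.03733898]), 'joint_efforts': array([ 5.84945465e-04, -5.21559548e+01,  4.65654588e+01,  1.59158756e-02,
       -1.55494041e-05, -2.01316936e-05]), 'ee_pos': array([ 0.16447127, -0.52462334,  0.23066505]), 'tcp_rot': array([-1.79933004e+02,  1.22968669e-04,  1.74076377e+01]), 'wrist_force': array([-0.13437024,  0.41913641,  0.16353838]), 'torque': array([-0.00448402, -0.04380644,  0.0848025 ]), 'grasp_force': 0.0, 'opening': 0.08537111700628346}
```

View pics/top0.png

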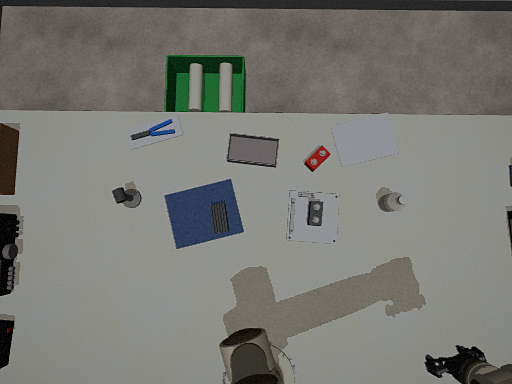

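View pics/side0.png

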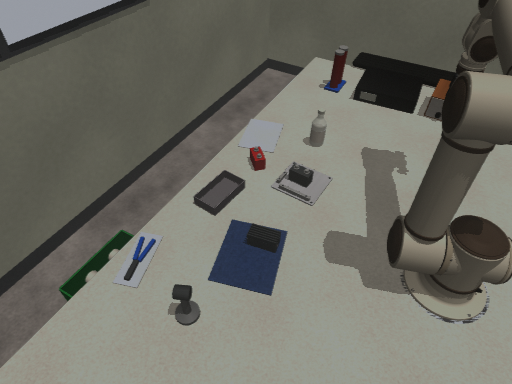

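The top picture shows the jig at (313,217) with the grey socketed box on it at (316,213). The red look-alike is at (317,158). The finned amp is at (220,216) on the blue mat, the mic at (127,197), the bottle at (391,201) and the tray at (253,150). The only thing that could be taken for the filter is the red box, so I choose the grey box at (316,213). I'll check it in a crop.

Run:
```python
import cv2,numpy as np
t=cv2.imread("pics/top0.png");s=cv2.imread("pics/side0.png")
a=cv2.resize(t[180:250,275:350],(0,0),fx=5,fy=5,interpolation=cv2.INTER_CUBIC)
b=cv2.resize(s[150:210,265:340],(0,0),fx=5,fy=5,interpolation=cv2.INTER_CUBIC)
c=np.zeros((600,800,3),np.uint8);c[:350,:375]=a;c[:300,400:775]=b
d=cv2.resize(t[170:255,160:250],(0,0),fx=2.8,fy=2.8);c[355:355+d.shape[0],:d.shape[1]]=d
cv2.imwrite("pics/crop0.png",c)
```

```text
(no output)
```

View pics/crop0.png

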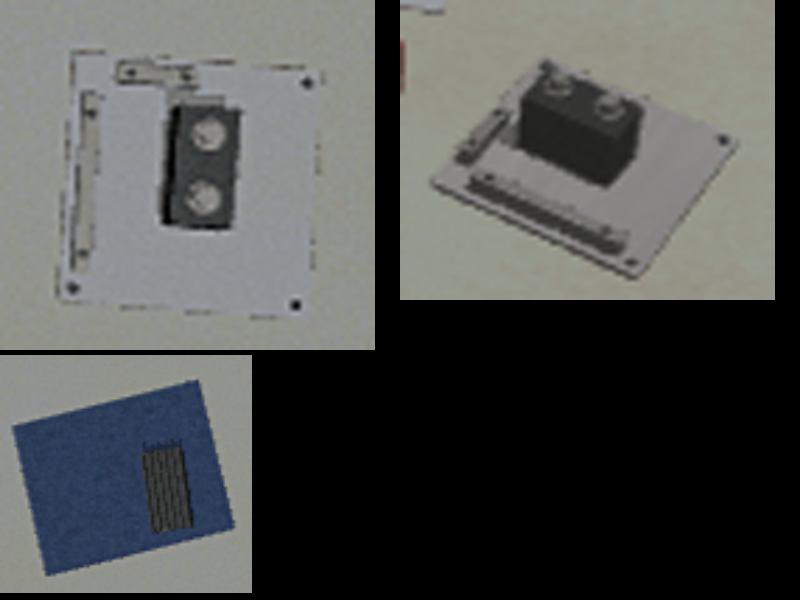

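The crop confirms the grey filter with two sockets. Long bar is on the left (world +y) and the short bar at the top (world +x). Jig corners in the crop are TL(72,52), TR(322,68), BR(312,317) and BL(57,300).

```bash
cat > h.py <<'E'
import numpy as np,cv2
from workcell import bot
def ray(n,px,z):
    c=bot.calibration(n);f=192/np.tan(np.radians(c["vfov"]/2));T=np.array(c["camera_from_world"])
    px=np.atleast_2d(px).astype(float)
    d=np.c_[(px[:,0]-c["cx"])/f,(px[:,1]-c["cy"])/f,np.ones(len(px))]@T[:3,:3]
    o=-T[:3,:3].T@T[:3,3]
    return (o+d*((z-o[2])/d[:,2])[:,None])[:,:2]
def rect(n,mask,z):
    cs=max(cv2.findContours(mask.astype(np.uint8),cv2.RETR_EXTERNAL,cv2.CHAIN_APPROX_NONE)[0],key=cv2.contourArea)
    r=cv2.minAreaRect((ray(n,cs[:,0,:],z)*1000).astype(np.float32));return r
E
python3 - <<'E'
from h import *
np.set_printoptions(precision=4,suppress=True)
t=cv2.imread("pics/top0.png");hsv=cv2.cvtColor(t,cv2.COLOR_BGR2HSV)
P=np.array([[72,52],[322,68],[312,317],[57,300]])/5+[275,180]-.4
J=ray("top",P,.006);print("jig",J,J.mean(0));e=np.roll(J,-1,0)-J
print([np.linalg.norm(v) for v in e],[np.degrees(np.arctan2(v[1],v[0]))for v in e])
b=((hsv[...,0]>95)&(hsv[...,0]<130)&(hsv[...,1]>80));b[:, :155]=0;b[:,255:]=0;b[:170]=0
print("mat",rect("top",b,.004))
g=t.max(2)<95
m=g.copy();m[:,:280]=0;m[:,345:]=0;m[:190]=0;m[232:]=0;m[:,:303]=0;m[:,326:]=0
print("filt",rect("top",m,.06))
S=np.array([[208,133],[204,197]])/5+[275,180]-.4;print("sock",ray("top",S,.073),ray("top",S,.073).mean(0))
m=(~b);m[:195]=0;m[238:]=0;m[:,:205]=0;m[:,233:]=0
print("amp",rect("top",m,.058))
E
```

```text
jig [[ 0.657  -0.0985]
 [ 0.6471 -0.2801]
 [ 0.4677 -0.2708]
 [ 0.4779 -0.088 ]] [ 0.5624 -0.1844]
[np.float64(0.18187531742966265), np.float64(0.1796351228121317), np.float64(0.1830137709854516), np.float64(0.1793433938702975)] [np.float64(-93.12891906653873), np.float64(177.00891797936816), np.float64(86.77947746482951), np.float64(-3.354491557505993)]
mat ((569.80078125, 210.48779296875), (197.3394775390625, 246.8496551513672), 14.737061500549316)
filt ((571.964111328125, -183.27322387695312), (50.28215026855469, 85.53744506835938), 85.39961242675781)
sock [[ 0.5945 -0.1871]
 [ 0.5505 -0.1841]] [ 0.5725 -0.1856]
amp ((552.4454345703125, 148.39285278320312), (100.29064178466797, 53.50035858154297), 9.20447826385498)
```

```bash
cat >> h.py <<'E'
from scipy.spatial.transform import Rotation as Ro
def go(p,yaw):
    "tool-axes shift (mm) after turning, and the turn (rad)"
    o=bot.get_obs();R=Ro.from_euler("xyz",o["tcp_rot"],degrees=True);G=Ro.from_euler("xyz",[180,0,yaw],degrees=True)
    print("t",o["time"],"at",np.round(o["ee_pos"]*1000,1),np.round(o["tcp_rot"],2),"turn",np.round((R.inv()*G).as_rotvec(),3),"then shift",np.round(G.inv().apply(np.array(p)-o["ee_pos"])*1000,1))
E
python3 -m crank '[{"gripper":85,"travel":[0,0,0],"twist":[0,0,0.186]},{"gripper":85,"travel":[0,0,0],"twist":[0,0,0.186]},{"gripper":85,"travel":[38.5,-36.6,0],"twist":[0,0,0]},{"gripper":85,"travel":[38.5,-36.6,0],"twist":[0,0,0]},{"gripper":85,"travel":[38.5,-36.6,0],"twist":[0,0,0]},{"gripper":85,"travel":[38.5,-36.6,0],"twist":[0,0,0]},{"gripper":85,"travel":[38.5,-36.6,0],"twist":[0,0,0]},{"gripper":85,"travel":[38.5,-36.6,0],"twist":[0,0,0]},{"gripper":85,"travel":[38.5,-36.6,0],"twist":[0,0,0]},{"gripper":85,"travel":[38.5,-36.6,0],"twist":[0,0,0]},{"gripper":85,"travel":[38.5,-36.6,0],"twist":[0,0,0]},{"gripper":85,"travel":[38.5,-36.6,0],"twist":[0,0,0]}]'
python3 -c "
from h import *
go([.573,-.1856,.026],-3.9)"
```

```text
time: 1.6
ee_pos: [0.5747, -0.1845, 0.2309]
tcp_rot: [-180.0, 0.0, -3.9]
wrist_force: [-0.5, -0.3, -0.0]
opening: 0.0848
grasp_force: 0.0
t 1.6 at [ 574.7 -184.5  230.9] [-1.8e+02  3.0e-02 -3.9e+00] turn [-0.  0. -0.] then shift [ -1.6   1.2 204.9]
```

```bash
python3 -m crank '[{"gripper":85,"travel":[-1.6,1.2,40],"twist":[0,0,0]},{"gripper":85,"travel":[0,0,40],"twist":[0,0,0]},{"gripper":85,"travel":[0,0,40],"twist":[0,0,0]},{"gripper":85,"travel":[0,0,40],"twist":[0,0,0]},{"gripper":85,"travel":[0,0,30],"twist":[0,0,0]},{"gripper":85,"travel":[0,0,15],"twist":[0,0,0]},{"gripper":85,"travel":[0,0,0],"twist":[0,0,0]},{"gripper":30,"travel":[0,0,0],"twist":[0,0,0]},{"gripper":30,"travel":[0,0,0],"twist":[0,0,0]},{"gripper":30,"travel":[0,0,0],"twist":[0,0,0]},{"gripper":30,"travel":[0,0,0],"twist":[0,0,0]},{"gripper":30,"travel":[0,0,0],"twist":[0,0,0]}]' 50
python3 -c "
from h import *
go([.573,-.1856,.026],-3.9)"
```

```text
time: 3.1
ee_pos: [0.5727, -0.1873, 0.0278]
tcp_rot: [180.0, -0.1, -3.9]
wrist_force: [0.1, -0.2, 5.6]
opening: 0.0433
grasp_force: 53.1
t 3.1 at [ 572.7 -187.3   27.8] [ 1.7996e+02 -1.3000e-01 -3.9100e+00] turn [ 0.001 -0.002 -0.   ] then shift [ 0.2 -1.7  1.8]
```

```bash
python3 -m crank '[{"gripper":30,"travel":[0,0,-20],"twist":[0,0,0]},{"gripper":30,"travel":[0,0,-45],"twist":[0,0,0]},{"gripper":30,"travel":[0,0,-45],"twist":[0,0,0]},{"gripper":30,"travel":[-5.6,-51,0],"twist":[0,0,0]},{"gripper":30,"travel":[-5.6,-51,0],"twist":[0,0,0]},{"gripper":30,"travel":[-5.6,-51,0],"twist":[0,0,0]},{"gripper":30,"travel":[-5.6,-51,0],"twist":[0,0,0]},{"gripper":30,"travel":[-5.6,-51,0],"twist":[0,0,0]},{"gripper":30,"travel":[-5.6,-51,0],"twist":[0,0,0]},{"gripper":30,"travel":[-5.6,-51,0],"twist":[0,0,0]},{"gripper":30,"travel":[-5.6,-51,0],"twist":[0,0,0]},{"gripper":30,"travel":[-5.6,-51,0],"twist":[0,0,0]}]'
python3 -c "
from h import *
go([.5535,.273,.026],-3.9)
cv2.imwrite('pics/side1.png',bot.camera('side')[:,:,::-1])"
```

```text
time: 4.6
ee_pos: [0.5316, 0.1218, 0.1508]
tcp_rot: [-173.5, 0.2, 9.6]
wrist_force: [0.5, 0.3, -3.1]
opening: 0.0432
grasp_force: 52.3
t 4.6 at [531.6 121.8 150.8] [-1.7352e+02  1.7000e-01  9.5800e+00] turn [-0.112  0.016  0.235] then shift [  11.6 -152.4  124.8]
```

View pics/side1.png

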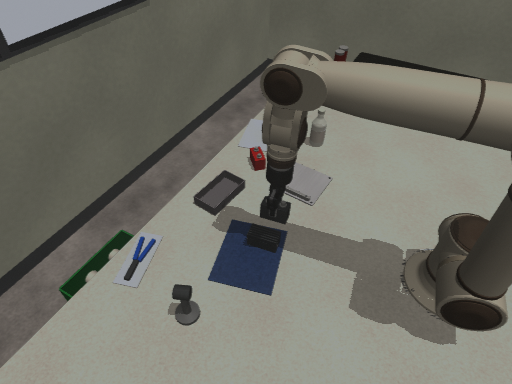

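The side view shows the filter hanging in the gripper near (275,208), with the amp at (263,238) and the mic at (185,300) undisturbed. The arm is lagging and tilted, so I'll let it settle.

```bash
python3 -m crank '[{"gripper":30,"travel":[0,0,0],"twist":[0,0,0]},{"gripper":30,"travel":[0,0,0],"twist":[0,0,0]},{"gripper":30,"travel":[0,0,0],"twist":[0,0,0]}]'
python3 -c "
from h import *
go([.5535,.273,.026],-3.9);print(bot.get_obs()['q'])"
```

```text
time: 5.03
ee_pos: [0.5322, 0.1204, 0.1508]
tcp_rot: [-173.6, 0.1, 9.4]
wrist_force: [-0.5, 0.8, -2.4]
opening: 0.0433
grasp_force: 52.2
t 5.025 at [532.2 120.4 150.8] [-1.7357e+02  1.4000e-01  9.4500e+00] turn [-0.111  0.016  0.233] then shift [  10.9 -153.7  124.8]
[  9.38940987   3.51634393  -0.57327152  86.0571664    6.43363098
 179.94192241]
```

Joint 6 has hit its +180° limit (q6 = q1 − yaw + 180). So I'll put the filter down at yaw ≈ 32°, and later take the amp with the wrist turned half round.

```bash
python3 -c "
from h import *
go([.5535,.273,.026],32)"
```

```text
t 5.025 at [532.2 120.4 150.8] [-1.7357e+02  1.4000e-01  9.4500e+00] turn [-0.111 -0.02  -0.393] then shift [  98.9 -118.2  124.8]
```

```bash
python3 -m crank '[{"gripper":30,"travel":[0,0,0],"twist":[-0.037,-0.007,-0.131]},{"gripper":30,"travel":[0,0,0],"twist":[-0.037,-0.007,-0.131]},{"gripper":30,"travel":[0,0,0],"twist":[-0.037,-0.007,-0.131]},{"gripper":30,"travel":[24.7,-29.5,0],"twist":[0,0,0]},{"gripper":30,"travel":[24.7,-29.5,0],"twist":[0,0,0]},{"gripper":30,"travel":[24.7,-29.5,0],"twist":[0,0,0]},{"gripper":30,"travel":[24.7,-29.5,0],"twist":[0,0,0]},{"gripper":30,"travel":[0,0,0],"twist":[0,0,0]}]'
python3 -c "
from h import *
go([.5535,.273,.026],32);print(bot.get_obs()['q'])"
```

```text
time: 6.02
ee_pos: [0.5534, 0.2753, 0.1502]
tcp_rot: [-179.9, 0.1, 32.2]
wrist_force: [0.1, -1.0, -2.8]
opening: 0.0438
grasp_force: 52.3
t 6.025 at [553.4 275.3 150.2] [-1.7994e+02  8.0000e-02  3.2150e+01] turn [-0.001  0.001  0.003] then shift [ -1.1   2.  124.2]
[2.64271284e+01 1.36030377e+01 1.08514575e+01 8.73388953e+01
 5.39161097e-02 1.74275220e+02]
```

Now descending, slowing down towards the mat.

```bash
python3 -m crank '[{"gripper":30,"travel":[0,0,40],"twist":[0,0,0]},{"gripper":30,"travel":[0,0,40],"twist":[0,0,0]},{"gripper":30,"travel":[0,0,28],"twist":[0,0,0]},{"gripper":30,"travel":[0,0,8],"twist":[0,0,0]},{"gripper":30,"travel":[0,0,3],"twist":[0,0,0]},{"gripper":30,"travel":[0,0,3],"twist":[0,0,0]},{"gripper":30,"travel":[0,0,0],"twist":[0,0,0]}]'
python3 -c "
from h import *
go([.5535,.273,.026],32)"
```

```text
time: 6.9
ee_pos: [0.5536, 0.2736, 0.0299]
tcp_rot: [-180.0, -0.0, 32.0]
wrist_force: [1.4, 0.2, -2.8]
opening: 0.0432
grasp_force: 52.3
t 6.9 at [553.6 273.6  29.9] [-1.7997e+02 -3.0000e-02  3.2040e+01] turn [-0.    -0.     0.001] then shift [-0.4  0.4  3.9]
```

```bash
python3 -m crank '[{"gripper":30,"travel":[0,0,2],"twist":[0,0,0]},{"gripper":30,"travel":[0,0,1],"twist":[0,0,0]},{"gripper":30,"travel":[0,0,1],"twist":[0,0,0]},{"gripper":30,"travel":[0,0,0],"twist":[0,0,0]}]'
```

```text
time: 7.4
ee_pos: [0.5532, 0.2735, 0.0258]
tcp_rot: [-180.0, 0.0, 32.0]
wrist_force: [-4.7, -2.1, 3.4]
opening: 0.0431
grasp_force: 53.2
```

Contact: wrist z went from −2.8 to +3.4 N. Opening the gripper and lifting.

```bash
python3 -m crank '[{"gripper":85,"travel":[0,0,0],"twist":[0,0,0]},{"gripper":85,"travel":[0,0,0],"twist":[0,0,0]},{"gripper":85,"travel":[0,0,0],"twist":[0,0,0]},{"gripper":85,"travel":[0,0,0],"twist":[0,0,0]},{"gripper":85,"travel":[0,0,0],"twist":[0,0,0]},{"gripper":85,"travel":[0,0,-20],"twist":[0,0,0]},{"gripper":85,"travel":[0,0,-45],"twist":[0,0,0]},{"gripper":85,"travel":[0,0,-60],"twist":[0,0,0]},{"gripper":85,"travel":[0,0,0],"twist":[0,0,0]}]'
python3 - <<'E'
from h import *
a=bot.camera('top')[:,:,::-1];b=bot.camera('side')[:,:,::-1]
c=np.hstack([cv2.resize(a[165:265,150:350],(400,200)),cv2.resize(b[170:300,170:340],(400,306))[:200]*0]) if 0 else None
o=np.zeros((600,800,3),np.uint8);o[:300,:600]=cv2.resize(a[165:265,150:350],(600,300));o[300:,:400]=cv2.resize(b[200:320,170:250+0*1][:, :80],(400,600))[:300] if 0 else cv2.resize(b[200:320,150:310],(400,300))
cv2.imwrite("pics/after1.png",o);cv2.imwrite("pics/top2.png",a)
E
```

```text
time: 8.52
ee_pos: [0.5554, 0.2745, 0.1574]
tcp_rot: [180.0, -0.5, 32.0]
wrist_force: [-0.1, -0.5, 0.7]
opening: 0.0851
grasp_force: 0.0
```

View pics/after1.png

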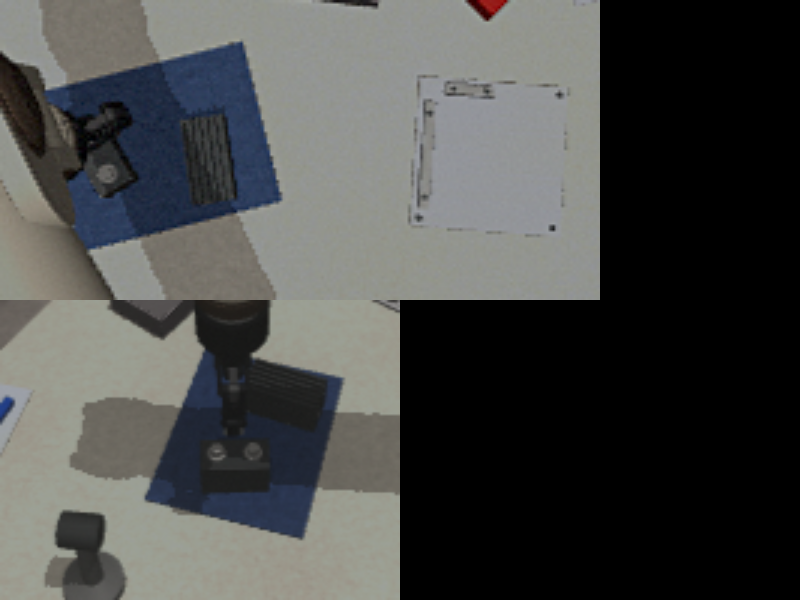

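The filter stands upright on the mat at crop (108,165) in the top half and (235,465) in the side half, and it is released. The amp at (210,160) is unchanged. Next I turn the wrist half round.

```bash
python3 -m crank '[{"gripper":85,"travel":[0,0,0],"twist":[0,0,-0.182]},{"gripper":85,"travel":[0,0,0],"twist":[0,0,-0.182]},{"gripper":85,"travel":[0,0,0],"twist":[0,0,-0.182]},{"gripper":85,"travel":[0,0,0],"twist":[0,0,-0.182]},{"gripper":85,"travel":[0,0,0],"twist":[0,0,-0.182]},{"gripper":85,"travel":[0,0,0],"twist":[0,0,-0.182]},{"gripper":85,"travel":[0,0,0],"twist":[0,0,-0.182]},{"gripper":85,"travel":[0,0,0],"twist":[0,0,-0.182]},{"gripper":85,"travel":[0,0,0],"twist":[0,0,-0.182]},{"gripper":85,"travel":[0,0,0],"twist":[0,0,-0.182]},{"gripper":85,"travel":[0,0,0],"twist":[0,0,-0.182]},{"gripper":85,"travel":[0,0,0],"twist":[0,0,-0.182]}]'
python3 -m crank '[{"gripper":85,"travel":[0,0,0],"twist":[0,0,-0.182]},{"gripper":85,"travel":[0,0,0],"twist":[0,0,-0.182]},{"gripper":85,"travel":[0,0,0],"twist":[0,0,-0.182]},{"gripper":85,"travel":[0,0,0],"twist":[0,0,0]}]'
python3 -c "
from h import *
go([.5525,.150,.025],188.5);print(bot.get_obs()['q'])"
```

```text
time: 10.12
ee_pos: [0.5527, 0.2732, 0.1489]
tcp_rot: [-179.9, -0.1, 157.5]
wrist_force: [-0.1, -0.1, -0.3]
opening: 0.0851
grasp_force: 0.0
time: 10.62
ee_pos: [0.5528, 0.2732, 0.1491]
tcp_rot: [-180.0, -0.2, -171.6]
wrist_force: [-0.0, 1.1, 0.4]
opening: 0.0849
grasp_force: 0.0
t 10.625 at [552.8 273.2 149.1] [-1.7998e+02 -1.5000e-01 -1.7161e+02] turn [-0.    -0.003 -0.002] then shift [  18.5 -121.8  124.1]
[2.62842573e+01 1.34609890e+01 1.05642492e+01 8.72525985e+01
 3.12044974e-02 1.78954185e+01]
```

```bash
python3 -m crank '[{"gripper":85,"travel":[4.6,-30.5,0],"twist":[0,0,0]},{"gripper":85,"travel":[4.6,-30.5,0],"twist":[0,0,0]},{"gripper":85,"travel":[4.6,-30.5,0],"twist":[0,0,0]},{"gripper":85,"travel":[4.6,-30.5,0],"twist":[0,0,0]},{"gripper":85,"travel":[0,0,35],"twist":[0,0,0]},{"gripper":85,"travel":[0,0,20],"twist":[0,0,0]},{"gripper":85,"travel":[0,0,0],"twist":[0,0,0]}]'
python3 - <<'E'
from h import *
go([.5525,.150,.025],188.5)
a=bot.camera('top')[:,:,::-1];b=bot.camera('side')[:,:,::-1]
o=np.zeros((600,800,3),np.uint8);o[:300,:600]=cv2.resize(a[165:265,150:350],(600,300));o[300:,:400]=cv2.resize(b[200:320,150:310],(400,300))
cv2.imwrite("pics/pre2.png",o)
E
```

```text
time: 11.5
ee_pos: [0.5517, 0.1496, 0.0931]
tcp_rot: [-180.0, -0.3, -171.8]
wrist_force: [-0.4, -0.2, -0.3]
opening: 0.0851
grasp_force: 0.0
t 11.5 at [551.7 149.6  93.1] [-179.99   -0.27 -171.76] turn [-0.    -0.005 -0.005] then shift [-0.8  0.3 68.1]
```

View pics/pre2.png

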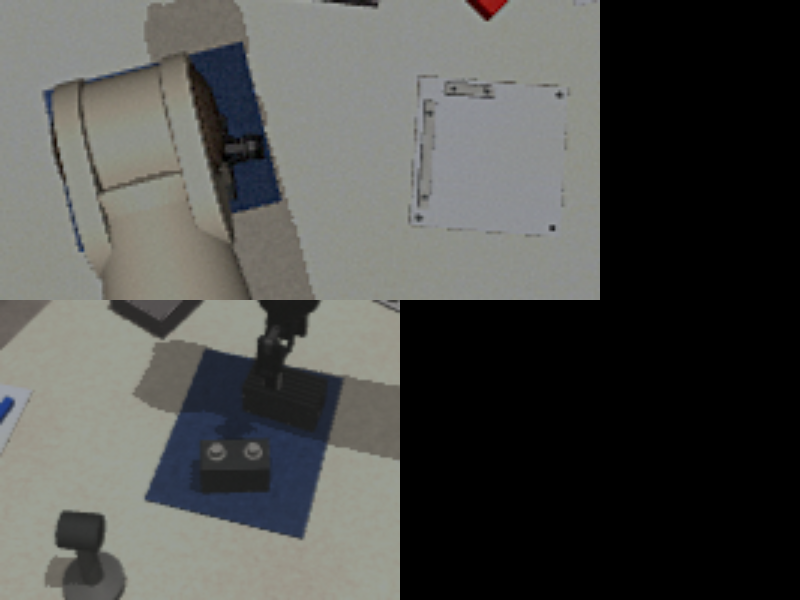

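The gripper is above the amp (side half, fingers at (275,360), amp at (285,395)) and the filter is untouched at (235,465). I'll come down gently, then grip.

```bash
python3 -m crank '[{"gripper":85,"travel":[0,0,30],"twist":[0,0,0]},{"gripper":85,"travel":[0,0,6],"twist":[0,0,0]},{"gripper":85,"travel":[0,0,6],"twist":[0,0,0]},{"gripper":85,"travel":[0,0,6],"twist":[0,0,0]},{"gripper":85,"travel":[0,0,0],"twist":[0,0,0]}]'
python3 -c "
from h import *
go([.5525,.150,.025],188.5)"
```

```text
time: 12.22
ee_pos: [0.5529, 0.1501, 0.0471]
tcp_rot: [180.0, -0.1, -171.5]
wrist_force: [0.8, 0.5, -0.3]
opening: 0.0851
grasp_force: 0.0
t 12.225 at [552.9 150.1  47.1] [ 1.7998e+02 -6.0000e-02 -1.7155e+02] turn [ 0.    -0.001 -0.001] then shift [ 0.4 -0.  22.1]
```

```bash
python3 -m crank '[{"gripper":85,"travel":[0,0,11],"twist":[0,0,0]},{"gripper":85,"travel":[0,0,11],"twist":[0,0,0]},{"gripper":85,"travel":[0,0,0],"twist":[0,0,0]},{"gripper":40,"travel":[0,0,0],"twist":[0,0,0]},{"gripper":40,"travel":[0,0,0],"twist":[0,0,0]},{"gripper":40,"travel":[0,0,0],"twist":[0,0,0]},{"gripper":40,"travel":[0,0,0],"twist":[0,0,0]},{"gripper":40,"travel":[0,0,0],"twist":[0,0,0]}]' 60
python3 -c "
from h import *
go([.5525,.150,.025],188.5)"
```

```text
time: 13.22
ee_pos: [0.5534, 0.1501, 0.0258]
tcp_rot: [180.0, 0.0, -171.5]
wrist_force: [0.6, -1.4, 5.4]
opening: 0.0492
grasp_force: 64.0
t 13.225 at [553.4 150.1  25.8] [ 1.7999e+02  2.0000e-02 -1.7154e+02] turn [ 0.     0.    -0.001] then shift [ 0.9 -0.   0.8]
```

```bash
python3 -m crank '[{"gripper":40,"travel":[0,0,-20],"twist":[0,0,0]},{"gripper":40,"travel":[0,0,-40],"twist":[0,0,0]},{"gripper":40,"travel":[0,0,-20],"twist":[0,0,0.102]},{"gripper":40,"travel":[0,0,0],"twist":[0,0,0.102]},{"gripper":40,"travel":[0,0,0],"twist":[0,0,0]}]'
python3 -c "
from h import *
go([.569,-.1547,.028],176.83)"
```

```text
time: 13.85
ee_pos: [0.5526, 0.15, 0.1045]
tcp_rot: [-180.0, -0.1, 176.8]
wrist_force: [0.5, 0.6, -2.9]
opening: 0.0489
grasp_force: 63.3
t 13.85 at [552.6 150.  104.5] [-1.7999e+02 -1.2000e-01  1.7681e+02] turn [-0.    -0.002 -0.   ] then shift [ -33.2 -303.4   76.5]
```

```bash
python3 -m crank '[{"gripper":40,"travel":[-4,-37,0],"twist":[0,0,0]},{"gripper":40,"travel":[-4,-38,0],"twist":[0,0,0]},{"gripper":40,"travel":[-4,-38,0],"twist":[0,0,0]},{"gripper":40,"travel":[-4,-38,0],"twist":[0,0,0]},{"gripper":40,"travel":[-4,-38,0],"twist":[0,0,0]},{"gripper":40,"travel":[-4,-38,0],"twist":[0,0,0]},{"gripper":40,"travel":[-4.6,-38,0],"twist":[0,0,0]},{"gripper":40,"travel":[-4.6,-38,0],"twist":[0,0,0]},{"gripper":40,"travel":[0,0,0],"twist":[0,0,0]},{"gripper":40,"travel":[0,0,20],"twist":[0,0,0]},{"gripper":40,"travel":[0,0,0],"twist":[0,0,0]}]'
python3 - <<'E'
from h import *
go([.569,-.1547,.028],176.83)
a=bot.camera('top')[:,:,::-1];b=bot.camera('side')[:,:,::-1]
o=np.zeros((600,800,3),np.uint8);o[:300,:600]=cv2.resize(a[165:265,150:350],(600,300));o[300:,:400]=cv2.resize(b[120:240,220:380],(400,300))
cv2.imwrite("pics/jig1.png",o)
E
```

```text
time: 15.22
ee_pos: [0.5678, -0.1534, 0.0829]
tcp_rot: [179.9, -0.3, 176.9]
wrist_force: [0.5, 0.2, -3.5]
opening: 0.0494
grasp_force: 63.6
t 15.225 at [ 567.8 -153.4   82.9] [179.93  -0.28 176.88] turn [ 0.001 -0.005  0.001] then shift [-1.3 -1.2 54.9]
```

View pics/jig1.png

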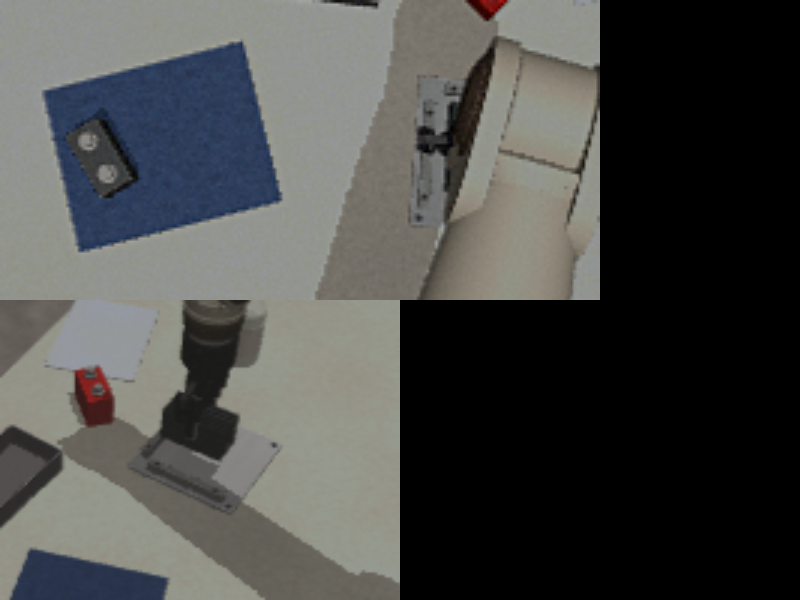

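The filter stands alone on the mat at (100,155). The amp hangs over the jig, clear of both bars (side half, (200,425)). Lowering.

```bash
python3 -m crank '[{"gripper":40,"travel":[-1.3,-1.2,20],"twist":[0,-0.003,0]},{"gripper":40,"travel":[0,0,20],"twist":[0,0,0]},{"gripper":40,"travel":[0,0,8],"twist":[0,0,0]},{"gripper":40,"travel":[0,0,3],"twist":[0,0,0]},{"gripper":40,"travel":[0,0,1.5],"twist":[0,0,0]},{"gripper":40,"travel":[0,0,0],"twist":[0,0,0]}]'
python3 -c "
from h import *
go([.569,-.1547,.028],176.83)"
```

```text
time: 16.08
ee_pos: [0.5707, -0.1557, 0.0331]
tcp_rot: [-180.0, 0.2, 176.8]
wrist_force: [-0.1, 0.4, -3.4]
opening: 0.0492
grasp_force: 63.7
t 16.075 at [ 570.7 -155.7   33.1] [-1.7999e+02  1.6000e-01  1.7678e+02] turn [-0.     0.003 -0.001] then shift [1.7 0.9 5.1]
```

```bash
python3 -m crank '[{"gripper":40,"travel":[0,0,2],"twist":[0,0,0]},{"gripper":40,"travel":[0,0,1.5],"twist":[0,0,0]},{"gripper":40,"travel":[0,0,1.5],"twist":[0,0,0]},{"gripper":40,"travel":[0,0,0],"twist":[0,0,0]}]'
python3 -c "
from h import *
go([.569,-.1547,.028],176.83)"
```

```text
time: 16.58
ee_pos: [0.5704, -0.1557, 0.0278]
tcp_rot: [-180.0, 0.1, 176.8]
wrist_force: [0.6, 0.4, 0.5]
opening: 0.0488
grasp_force: 64.0
t 16.575 at [ 570.4 -155.7   27.8] [-1.8000e+02  1.4000e-01  1.7677e+02] turn [-0.     0.002 -0.001] then shift [ 1.5  0.9 -0.2]
```

```bash
python3 -m crank '[{"gripper":40,"travel":[0,5,0],"twist":[0,0,0]},{"gripper":40,"travel":[0,4,0],"twist":[0,0,0]},{"gripper":40,"travel":[0,3,0],"twist":[0,0,0]},{"gripper":40,"travel":[0,1,0],"twist":[0,0,0]},{"gripper":40,"travel":[0,1,0],"twist":[0,0,0]},{"gripper":40,"travel":[0,0,0],"twist":[0,0,0]}]'
python3 -m crank '[{"gripper":40,"travel":[0,1,0],"twist":[0,0,0]},{"gripper":40,"travel":[0,1,0],"twist":[0,0,0]},{"gripper":40,"travel":[0,0,0],"twist":[0,0,0]}]'
```

```text
time: 17.32
ee_pos: [0.5712, -0.1429, 0.0279]
tcp_rot: [-179.9, 0.1, 176.7]
wrist_force: [-1.0, -7.7, 2.2]
opening: 0.0488
grasp_force: 64.3
time: 17.7
ee_pos: [0.5712, -0.1426, 0.028]
tcp_rot: [-179.7, 0.1, 176.6]
wrist_force: [-1.5, -16.8, 2.5]
opening: 0.0491
grasp_force: 64.4
```

Long bar found (−17 N). Now sliding along it to the short bar.

```bash
python3 -m crank '[{"gripper":40,"travel":[-4,0,0],"twist":[0,0,0]},{"gripper":40,"travel":[-4,0,0],"twist":[0,0,0]},{"gripper":40,"travel":[-2,0,0],"twist":[0,0,0]},{"gripper":40,"travel":[0,0,0],"twist":[0,0,0]}]'
python3 -m crank '[{"gripper":40,"travel":[-1,0,0],"twist":[0,0,0]},{"gripper":40,"travel":[-1,0,0],"twist":[0,0,0]},{"gripper":40,"travel":[0,0,0],"twist":[0,0,0]}]'
```

```text
time: 18.2
ee_pos: [0.58, -0.1432, 0.0279]
tcp_rot: [-179.7, 0.0, 176.6]
wrist_force: [-7.7, -16.5, 6.9]
opening: 0.0491
grasp_force: 64.9
time: 18.58
ee_pos: [0.5817, -0.1433, 0.0279]
tcp_rot: [-179.7, -0.0, 176.6]
wrist_force: [-9.9, -16.4, 6.5]
opening: 0.0493
grasp_force: 64.9
```

```bash
python3 -m crank '[{"gripper":40,"travel":[-1.5,0,0],"twist":[0,0,0]},{"gripper":40,"travel":[-1.5,0,0],"twist":[0,0,0]},{"gripper":40,"travel":[0,0,0],"twist":[0,0,0]}]'
python3 -m crank '[{"gripper":40,"travel":[-1.5,0,0],"twist":[0,0,0]},{"gripper":40,"travel":[-1.5,0,0],"twist":[0,0,0]},{"gripper":40,"travel":[0,0,0],"twist":[0,0,0]}]'
```

```text
time: 18.95
ee_pos: [0.5848, -0.1435, 0.0279]
tcp_rot: [-179.7, -0.0, 176.6]
wrist_force: [-9.0, -15.9, 6.1]
opening: 0.0487
grasp_force: 64.9
time: 19.32
ee_pos: [0.5854, -0.1434, 0.028]
tcp_rot: [-179.7, -0.3, 176.6]
wrist_force: [-23.3, -14.9, 15.7]
opening: 0.0492
grasp_force: 66.1
```

```bash
python3 -m crank '[{"gripper":40,"travel":[0,0.7,0],"twist":[0,0,0]},{"gripper":40,"travel":[0,0,0],"twist":[0,0,0]},{"gripper":40,"travel":[0,0,0],"twist":[0,0,0]},{"gripper":40,"travel":[0,0,0],"twist":[0,0,0]},{"gripper":40,"travel":[0,0,0],"twist":[0,0,0]}]'
python3 - <<'E'
from h import *
o_=bot.get_obs();print(o_["torque"],o_["qd"].round(2))
a=bot.camera('top')[:,:,::-1];b=bot.camera('side')[:,:,::-1]
o=np.zeros((600,800,3),np.uint8);o[:200,:400]=cv2.resize(a[165:265,150:350],(400,200));o[:400,400:]=cv2.resize(b[140:220,255:335],(400,400),interpolation=cv2.INTER_CUBIC)
o[200:,:400]=cv2.resize(a[180:260,270:350],(400,400),interpolation=cv2.INTER_CUBIC)
cv2.imwrite("pics/fin.png",o)
E
```

```text
time: 19.95
ee_pos: [0.5854, -0.1434, 0.028]
tcp_rot: [-179.6, -0.3, 176.5]
wrist_force: [-23.8, -17.7, 14.7]
opening: 0.0491
grasp_force: 65.9
[-3.66097933  4.48271794 -0.47120146] [-0.06  0.09 -0.03  0.06  0.02 -0.02]
```

View pics/fin.png

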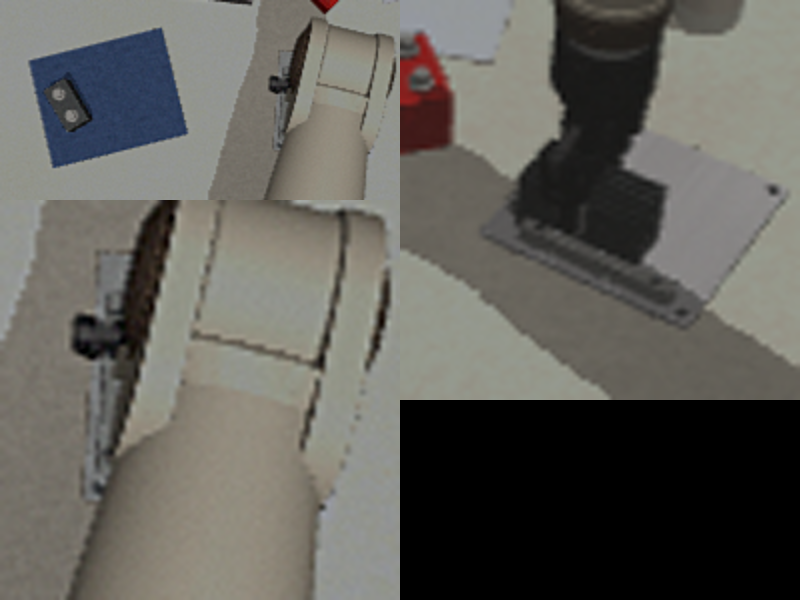

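The amp lies against the long bar (right crop, (590,245)) and up to the short bar at the far end. The forces are steady at about 24 N and 18 N, and the filter is alone on the mat at (68,103). Handing in.

```bash
python3 -c "
from workcell import bot
print(bot.job_done());o=bot.get_obs();print(o['wrist_force'],o['ee_pos'])"
```

```text
the job is handed in; nothing more can be done
None
the job is handed in; nothing more can be done
```

I handed the job in at about 20 s: the filter stands released on the mat, and the amplifier is held in the jig corner, with wrist forces of about 24 N towards the short bar and 18 N towards the long bar; no verdict came back.

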